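Snap the big fuse into the opened power supply

ROBOT

A 6-joint arm with a two-finger parallel gripper is mounted at the origin on the work surface. World frame = base frame: x ahead of the robot, y to its left, z up, the work surface at z = 0. Lengths are in mm, angles in rad, forces in N, time in s.
With the tool pointing down it reaches from about 350 to 775 mm from the base axis. Payload 7.3 kg.
Tool frame: the origin (TCP) lies between the finger pads; the fingertips stand 14 mm ahead of it and the grasp point (between the pads) lies 5 mm behind it; z points along the fingers, y is the line along which they close (so a half turn about z gives the same grasp; the last joint's range is limited). The gripper opens to 92 mm and grips with 3 to 60 N. Pads are 19 mm wide; open, the fingers measure 130 mm over their backs; the gripper's body (75 mm by 190 mm) begins 47 mm behind the grasp point.
Start: joints at [-0.146, 0.342, 1.524, -0, 1.275, -0.146], TCP at [525.018, 0.02, 240.741] pointing down, gripper open.
Joint ranges: [-2.53, 2.53], [-0.77, 2.02], [0.04, 2.7], [-1, 4.14], [0.28, 2.66], [-3.11, 3.11]. Speed limits (rad/s): [2.57, 2.57, 3.14, 3.14, 3.14, 3.14].

INTERFACE

Orientations are given as [roll, pitch, yaw] about the fixed x, y, z axes, in that order (R = Rz(yaw) Ry(pitch) Rx(roll)).
In Python, from plant import get_obs, cams, close_job gives the robot as it stands. The module is installed in compiled form; this text tells all that it offers.
- The arm moves only by the shell command python3 -m creep 'ROWS'. ROWS is JSON, a list of rows, each an object of numbers: "hand": the opening, from 0 (shut) to 1 (fully open); "tx", "ty", "tz": the shift along the tool's x, y, z in m; "spin": the turn about the tool's z in degrees. In form: [{"hand": .., "tx": .., "ty": .., "tz": .., "spin": ..}, ...]. A call has 1 to 5 rows; each row shifts and turns the commanded pose from where the row before left it, along the tool's axes as they then stand; what a row does not reach is not made up. A row lasts 1/8 s, in which the tool goes at most 62.5 mm and 10.7 degrees, less where a joint would pass 70% of its speed; a pose out of reach is approached as far as the arm can. A call is refused whole if a number of a shift passes 0.0625 or a number of a turn 10.7, either way. A call with a gripper value outside its range is refused whole. The fingers move at their own pace and stop on an object; the grip force is fixed at half the most. Time passes only in rows, so rows that do not move let the fingers close. It gives the time, the measured TCP pose, the force, the opening and the grip force at its end, in the units of the state.
- get_obs(): the state, without advancing time (a new reading comes with each control period).
- cams.capture(name): name is "scene" or "side" or "wrist"; returns a dict with "color" (420x560x3 uint8, red, green, blue), "K" (3x3 intrinsics, pixels), "k1" (the pictures are not rectified: a ray, as slopes to the right and down, at radius r is drawn at 1 + k1 r^2 times it, then the intrinsics apply), "R" (3x3) and "t" (3): a world point X has camera coordinates R X + t. Camera axes: x right, y down, z forward; pixel columns grow to the right and rows downward; lengths in mm; the calibration is good to about 2 mm. A picture is of the moment at which its call begins. There is no depth.
- close_job(): hands the job in; it is judged then, once.
The state is a dict: "time": time; "joint_positions": joint angles; "dq": joint speeds; "tau": joint torques, N m; "tool_pos": TCP position; "tcp_rot": TCP orientation; "contact_force": force on the tool from outside, world axes, zero at the start; "moment": the same for the moment, N m; "grip_width": finger opening in mm; "finger_force": force on a finger pad.
Only numpy, scipy, OpenCV 4.12 (cv2) and the standard library are available. Lean on these libraries where they do the work, as an engineer would, in place of code of your own. Each camera call takes 0.05 s, during which the arm holds its last target. There are 200 camera calls.

TASK

Fit the larger of the two cartridge fuses into the opened power supply: take it from its cradle, hold it level over the black fuse block and press it straight down so that its chamfered ends spread both copper clips and it snaps fully home between them, then let go. Press gently, feeling for the snap and the bed: more than 35 N on the fuse block breaks it. Leave the smaller fuse, the screwdriver, the mug and the meter where they are.

Things in the scene. Friction and masses are not known exactly. Their poses are not given: they have to be found in the camera images.
- fuse: the larger cartridge fuse, level: white ceramic tube 24 mm in diameter between two steel caps 28 mm in diameter and 18 mm long, 90 mm overall, 120 to 200 g. Origin at its centre, long axis = its y axis, same either way round. The last 6 mm of each cap are chamfered, from 28 down to 18 mm diameter. It lies in a grey cradle, axis 30 mm above the table
- cradle_foot (a point): the middle of that cradle, on top of its 56 x 76 mm foot (6 mm thick), 24 mm under the fuse's axis. Two V rests, 8 mm wide, 33 mm either side of the middle along the fuse, carry the caps and reach 40 mm across and up to 4 mm under the axis; between them the tube is free for fingers down to the foot
- unit: the opened power supply: a fixed, low grey metal tray 240 (x) x 270 (y) x 45 mm high, origin at the centre of its underside. A black fuse block stands in its middle; a seated fuse has its centre over the origin and its long axis along the unit's y. Transformer, heat sink and capacitors in the corners are under 45 mm high; beside the seated fuse 50 mm are free either way in x
- block_foot (a point): on the tray's floor (3 mm up) under the middle of the fuse block. The block (plate 46 x 124 x 8 mm, two V rests like the cradle's) is rigid but stands on adjustable studs: the seated fuse's axis is 40 to 60 mm above the unit's underside, different each time and not measured: feel for it. The plate's top is 22 mm under the seated axis
- clip_left (a joint): angle (rad) of the copper spring clip at the unit's +y end of the block: an upright leaf 20 mm wide, hinged at its foot 22 mm under the seated axis; 0 closed, grows as spread outwards, about 0.09 while the full length of the fuse is between the lips. Inner face 46 mm from the middle; the lip, 13 mm above the seated axis, 42 mm; above it flares out to 49 mm, 26 mm above the axis
- clip_right (a joint): the same for the clip at the unit's -y end. A level fuse meets the flares with its centre about 27 mm above its seat; off-centre, one clip spreads more; wedging takes 10 to 20 N in all, then the ends slide past the lips at about 5 N; the clips snap shut over the caps' upper chamfers when the centre is 4 to 2 mm above the seat, and the caps then meet the rigid V rests
- short_fuse: the smaller cartridge fuse, 20 mm in diameter, 60 mm long, in a cradle of its own; origin at its centre, long axis y. Leave it alone
- screwdriver: a screwdriver lying on the table, origin at the middle of its underside. Leave it alone
- mug: a white mug 80 mm wide, 95 mm high, origin at the centre of its underside. Leave it alone
- meter: a black hand-held meter lying on its back, 150 x 78 x 36 mm, origin at the centre of its underside. Leave it alone

How it is judged (in metres and radians):
On the way:
1. the fuse, pressed between the clips, spreads at least one of them (value of joint any of clip_left, clip_right above 0.05 rad and contact force between fuse and unit above 0.5 N), for 0.05 s.
At the end, for the whole second after the job is handed in: the larger fuse rests released in the fuse block, under the lips: centre within 4 mm of the middle in the unit's x and y, 36 to 62.5 mm above its underside, axis within 0.06 rad of the unit's y, both clips sprung back below 0.035 rad, its weight on the block (value of joint each of clip_left, clip_right below 0.035 rad and z of fuse in the frame of unit between 0.036 and 0.0625 m and x of fuse in the frame of unit between -0.004 and 0.004 m and y of fuse in the frame of unit between -0.004 and 0.004 m and angle between the y axis of fuse and the y axis of unit, either way round below 0.06 rad and contact force between fuse and unit above 0.2 N and linear speed of fuse below 0.01 m/s); the robot touches nothing.
It fails at once if the fuse is pressed on the fuse block or unit with more than 35 N (contact force between fuse and unit above 35 N).
It fails at once if the smaller fuse is moved by more than 15 mm (distance of short_fuse from where it was at the start of the episode above 0.015 m).
It fails at once if the screwdriver, mug or meter is moved by more than 15 mm (distance of any of screwdriver, mug, meter from where it was at the start of the episode above 0.015 m).
It also fails if it takes over 48 s, if anything falls off the work surface, if the arm or the gripper's body presses on something with over 40 N, if the wrist force passes 120 N, or if a joint passes its speed limit or range.

## Working session

There is one attempt and no reset: what is moved stays moved. The work goes in short steps, Python scripts to look and compute and a shell command to move; the robot and the scene stay as the last step left them, time stands still between calls to the robot, and variables do not carry over. Pictures are saved under pics/ and viewed, at most 10 in all, crops included, and the job is handed in when it is done.

```bash
mkdir -p pics; cat > h.py <<'E'
import numpy as np, cv2
from plant import get_obs, cams
def cap(n,f=None):
    c=cams.capture(n)
    if f: cv2.imwrite('pics/'+f,c['color'][:,:,::-1])
    return c
def ray(c,u,v):
    K=np.array(c['K'],float);d=np.array([c['k1'],0,0,0,0],float)
    p=cv2.undistortPoints(np.array([[[u,v]]],float),K,d)[0,0]
    R=np.array(c['R'],float);t=np.array(c['t'],float).ravel()
    return -R.T@t, R.T@np.array([p[0],p[1],1])
def plane(c,u,v,z):
    o,d=ray(c,u,v); return o+d*(z-o[2])/d[2]
E
python3 -c "
from h import *
o=get_obs();print(o)
for n in('scene','wrist'):
    c=cap(n,n+'0.png');print(n,c['K'],c['k1'],c['R'],c['t'])
a=[cv2.imread('pics/%s0.png'%n) for n in('scene','wrist')]
"
```

```text
{'time': 0.0, 'joint_positions': array([-1.46003574e-01,  3.42734790e-01,  1.52500696e+00,  7.18999391e-06,
        1.27539028e+00, -1.45991255e-01]), 'dq': array([-8.45371592e-04, -9.82914289e-04,  3.13827816e-04, -6.34492154e-04,
       -1.91778720e-04, -6.68648534e-05]), 'tau': array([ 7.61924657e-04, -4.31245601e+01, -2.44219762e+01,  7.17750052e-02,
        5.59406646e-02, -1.04314388e-04]), 'tool_pos': array([5.24621447e+02, 7.81626911e-02, 2.40042193e+02]), 'tcp_rot': array([-3.14007066e+00, -2.30739090e-04,  1.57078173e+00]), 'contact_force': array([ 0.09777426, -0.41496581,  0.24381625]), 'moment': array([ 0.04040257, -0.01571739, -0.01222369]), 'finger_force': 0.0, 'grip_width': 91.86504148025244}
scene [[418.64589526   0.         278.40340657]
 [  0.         418.64589526 211.94023873]
 [  0.           0.           1.        ]] -0.06370478683981108 [[ 0.39651721  0.91801541 -0.00467054]
 [ 0.75551875 -0.32921189 -0.56640176]
 [-0.52150314  0.22105936 -0.82411603]] [-156.72032485 -429.95667883 1361.34841568]
wrist [[289.75075576   0.         275.07662947]
 [  0.         289.75075576 205.34899969]
 [  0.           0.           1.        ]] 0.0155852822096695 [[ 9.99998514e-01  4.59820649e-04 -1.66157875e-03]
 [ 9.13295622e-04 -9.58723015e-01  2.84340196e-01]
 [-1.46224829e-03 -2.84341291e-01 -9.58722010e-01]] [-523.9042513   -35.3932518   390.63676583]
```

View pics/scene0.png

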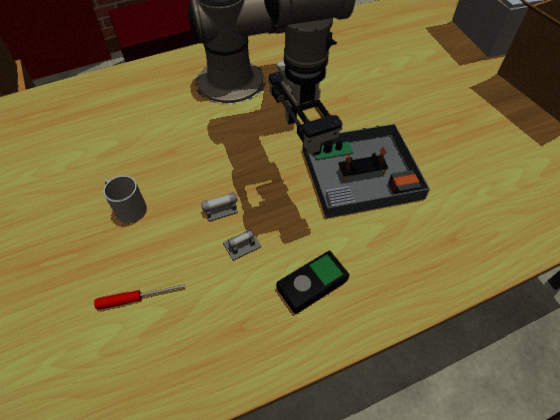

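View pics/wrist0.png

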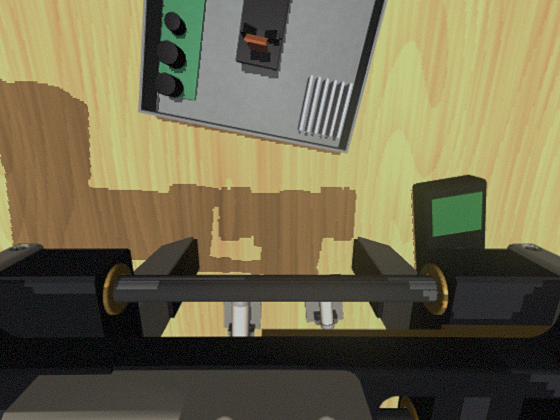

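The scene view shows the large fuse at about (219,205), the small one at (241,241), and the unit at about (365,170). The wrist view shows the tray's lower edge, the near clip at (256,40) and the fuses at (241,318) and (327,312), partly hidden by the gripper.

```bash
python3 -c "
from h import *
c=cap('scene');im=c['color']
cv2.imwrite('pics/z.png',cv2.resize(im[120:280,180:440,::-1],(780,480),interpolation=cv2.INTER_CUBIC))
for n,u,v,z in [('fuseL',203,210,30),('fuseR',237,200,30),('clipA',348,160,50),('clipB',381,155,50),('short',241,241,25)]: print(n,plane(c,u,v,z).round(1))
s=cap('side','side.png');print(s['R'],s['t'])
"
```

```text
fuseL [ 480.7 -239.8   30. ]
fuseR [ 485.7 -152.1   30. ]
clipA [494.2 156.7  50. ]
clipB [513.6 246.1  50. ]
short [ 598.5 -183.9   25. ]
[[ 0.88938752 -0.45714066  0.00350045]
 [-0.34953763 -0.68493621 -0.63928541]
 [ 0.29464094  0.56734893 -0.76896158]] [-507.01806889  168.22320499 1028.33873368]
```

View pics/z.png

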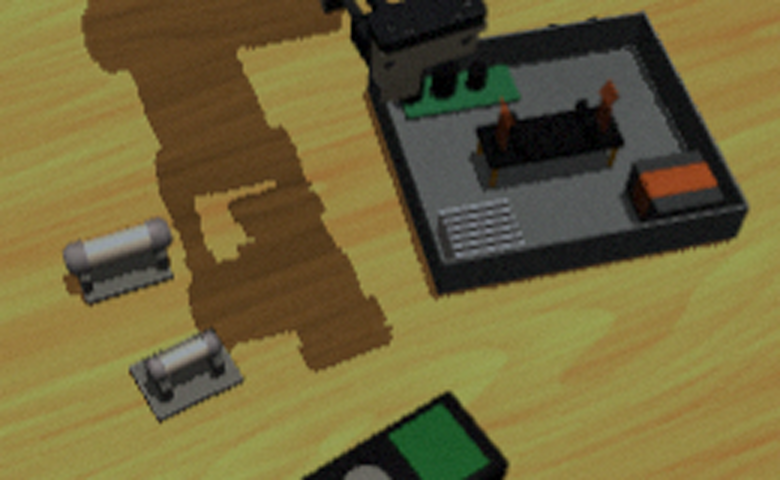

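```bash
python3 -m creep '[{"hand":1,"tx":-0.06,"ty":-0.02},{"hand":1,"tx":-0.06,"ty":-0.02},{"hand":1,"tx":-0.06},{"hand":1,"tx":-0.06},{"hand":1}]'
python3 -c "
from h import *
c=cap('wrist','w1.png');o=get_obs();print(o['tool_pos'],o['tcp_rot'])
import pickle;pickle.dump(c,open('w1.pkl','wb'))"
```

```text
[5.24853519e+02 5.22004359e-02 2.40416770e+02] [-3.14095269e+00 -9.53063601e-05  1.57078046e+00]invalid input at $[0]: expected keys hand, tx, ty, tz, spin
```

View pics/w1.png

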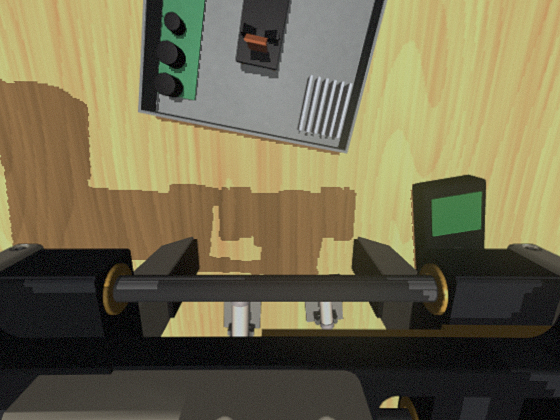

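The move was refused because rows need every key, so the view is unchanged. I'll resend it with all the keys.

```bash
python3 -m creep '[{"hand":1,"tx":-0.06,"ty":-0.02,"tz":0,"spin":0},{"hand":1,"tx":-0.06,"ty":-0.02,"tz":0,"spin":0},{"hand":1,"tx":-0.06,"ty":0,"tz":0,"spin":0},{"hand":1,"tx":-0.06,"ty":0,"tz":0,"spin":0},{"hand":1,"tx":0,"ty":0,"tz":0,"spin":0}]' && 
python3 -c "
from h import *
c=cap('wrist','w2.png');o=get_obs();print(o['tool_pos'],o['tcp_rot'])
import pickle;pickle.dump(c,open('w1.pkl','wb'))"
```

```text
time: 0.88
tool_pos: [484.9, -242.3, 240.2]
tcp_rot: [-3.141, 0.001, 1.566]
contact_force: [-0.4, 0.2, 0.0]
grip_width: 91.8
finger_force: 0.0
[ 484.98673666 -240.00764655  240.18681281] [-3.14097772e+00 -6.83306203e-04  1.56737938e+00]
```

View pics/w2.png

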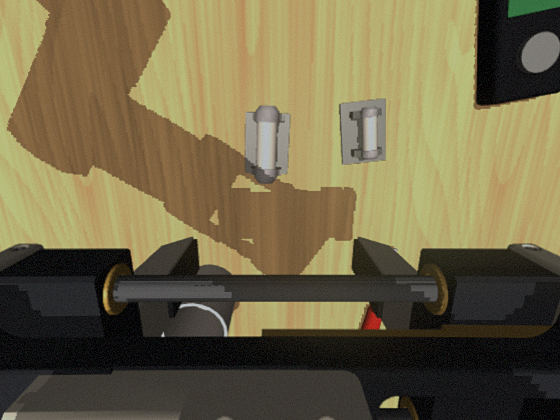

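The fuse lies along column 267, rows 106–184, nearly along world y. The small fuse is 100 px to its right, clear of the fingers.

```bash
python3 -c "
from h import *
import pickle;c=pickle.load(open('w1.pkl','rb'));im=c['color']
roi=im[95:195,235:300].astype(int);hsv=cv2.cvtColor(im,cv2.COLOR_RGB2HSV)[95:195,235:300]
m=((hsv[...,1]<45)&(hsv[...,2]>170)).astype(np.uint8)
n,l,st,ce=cv2.connectedComponentsWithStats(m);print(st,ce)
k=1+st[1:,4].argmax();ys,xs=np.where(l==k);r=cv2.minAreaRect(np.c_[xs+235,ys+95].astype(np.float32));print(r)
b=cv2.fitLine(np.c_[xs+235,ys+95].astype(np.float32),2,0,.01,.01).ravel();print(b)
vx,vy,x0,y0=b
P=[plane(c,x0+(y-y0)*vx/vy,y,z) for y,z in((106,30),(184,30),(120,38),(165,38))]
print(np.round(P,1)); print('mid ends',(P[0]+P[1])/2, 'ang',np.arctan2(P[0][0]-P[1][0],P[0][1]-P[1][1]))
"
```

```text
[[   0    0   65  100 5828]
 [  23   27   16   47  670]
 [  31   75    1    1    1]
 [  31   77    1    1    1]] [[32.16523679 49.48524365]
 [30.56567164 49.54925373]
 [31.         75.        ]
 [31.         77.        ]]
((265.51849365234375, 145.0006866455078), (14.73064136505127, 46.22756576538086), 2.12109637260437)
[ 1.8833077e-02 -9.9982262e-01  2.6556567e+02  1.4454926e+02]
[[ 474.8 -150.5   30. ]
 [ 471.7 -242.4   30. ]
 [ 474.5 -165.9   38. ]
 [ 472.8 -217.4   38. ]]
mid ends [ 473.25398843 -196.4345933    30.        ] ang 0.03355732125483942
```

```bash
python3 -m creep '[{"hand":1,"tx":0.022,"ty":-0.006,"tz":0.02,"spin":1.7},{"hand":1,"tx":0.0215,"ty":-0.006,"tz":0.05,"spin":0},{"hand":1,"tx":0,"ty":0,"tz":0,"spin":0}]' && 
python3 -c "
from h import *
c=cap('scene');o=get_obs();print(o['tool_pos'],o['tcp_rot'])
print('mug',plane(c,121,187,95))"
```

```text
time: 1.3
tool_pos: [471.8, -191.2, 168.1]
tcp_rot: [-3.134, -0.004, 1.544]
contact_force: [0.1, 0.4, 0.4]
grip_width: 91.9
finger_force: 0.0
[ 473.83675865 -193.19069782  170.52840339] [-3.13944877e+00 -1.29448497e-03  1.54376826e+00]
mug [ 384.6165969  -405.42295887   95.        ]
```

```bash
python3 -m creep '[{"hand":1,"tx":-0.002,"ty":0,"tz":0.05,"spin":0},{"hand":1,"tx":0,"ty":0,"tz":0.045,"spin":0},{"hand":1,"tx":0,"ty":0,"tz":0.03,"spin":0},{"hand":1,"tx":0,"ty":0,"tz":0.015,"spin":0},{"hand":1,"tx":0,"ty":0,"tz":0,"spin":0}]' && 
python3 -m creep '[{"hand":1,"tx":0,"ty":0,"tz":0,"spin":0}]'
```

```text
time: 1.98
tool_pos: [474.9, -197.4, 31.3]
tcp_rot: [3.141, 0.0, 1.541]
contact_force: [-0.5, 0.2, -0.4]
grip_width: 91.8
finger_force: 0.0
time: 2.1
tool_pos: [475.3, -197.6, 32.3]
tcp_rot: [3.139, 0.002, 1.541]
contact_force: [0.6, 0.3, 0.5]
grip_width: 91.6
finger_force: 0.0
```

```bash
python3 -m creep '[{"hand":1,"tx":0.001,"ty":-0.0015,"tz":0.004,"spin":0},{"hand":0.4,"tx":0,"ty":0,"tz":0,"spin":0},{"hand":0.3,"tx":0,"ty":0,"tz":0,"spin":0},{"hand":0.2,"tx":0,"ty":0,"tz":0,"spin":0},{"hand":0.1,"tx":0,"ty":0,"tz":0,"spin":0}]'; python3 -m creep '[{"hand":0,"tx":0,"ty":0,"tz":0,"spin":0},{"hand":0,"tx":0,"ty":0,"tz":0,"spin":0},{"hand":0,"tx":0,"ty":0,"tz":0,"spin":0},{"hand":0,"tx":0,"ty":0,"tz":0,"spin":0}]'
```

```text
time: 2.72
tool_pos: [472.7, -195.9, 26.8]
tcp_rot: [3.141, 0.0, 1.541]
contact_force: [0.1, -0.2, 0.0]
grip_width: 56.4
finger_force: 0.0
time: 3.22
tool_pos: [473.9, -196.2, 27.1]
tcp_rot: [3.139, 0.001, 1.541]
contact_force: [3.9, 0.9, 0.4]
grip_width: 23.0
finger_force: 29.9
```

```bash
python3 -m creep '[{"hand":0,"tx":0,"ty":0,"tz":-0.03,"spin":0},{"hand":0,"tx":0,"ty":0,"tz":-0.06,"spin":0},{"hand":0,"tx":0,"ty":0,"tz":-0.06,"spin":0},{"hand":0,"tx":0.06,"ty":0,"tz":-0.06,"spin":0},{"hand":0,"tx":0.06,"ty":0,"tz":0,"spin":0}]'; python3 -m creep '[{"hand":0,"tx":0.06,"ty":0.01,"tz":0,"spin":5},{"hand":0,"tx":0.06,"ty":0,"tz":0,"spin":5},{"hand":0,"tx":0.03,"ty":0,"tz":0,"spin":0},{"hand":0,"tx":0,"ty":0,"tz":0,"spin":0},{"hand":0,"tx":0,"ty":0,"tz":0,"spin":0}]'
python3 -c "
from h import *
c=cap('wrist','w3.png');o=get_obs();print(o['tool_pos'],o['tcp_rot'],o['contact_force'])
import pickle;pickle.dump(c,open('w3.pkl','wb'))"
```

```text
time: 3.85
tool_pos: [477.0, -92.1, 224.2]
tcp_rot: [3.135, 0.002, 1.538]
contact_force: [1.0, 1.4, -2.2]
grip_width: 22.9
finger_force: 29.9
time: 4.47
tool_pos: [500.1, 56.4, 220.5]
tcp_rot: [-3.14, 0.001, 1.367]
contact_force: [-1.0, -0.7, -1.4]
grip_width: 23.3
finger_force: 29.9
[500.18742633  55.98967919 220.64802006] [-3.14078876e+00  6.21371280e-04  1.36578868e+00] [ 0.0934578  -0.595961   -1.23883453]
```

View pics/w3.png

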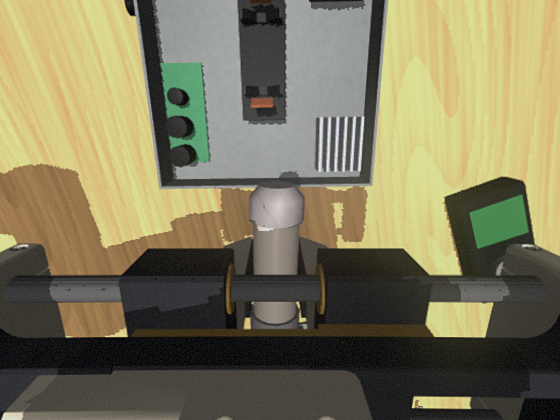

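The held fuse's far cap is at (276,205). The block lies ahead with its near clip at (262,102) and far clip at (262,5), and the tray's near edge is at row 185.

```bash
cat > tray.py <<'E'
from h import *
import pickle,sys
c=pickle.load(open(sys.argv[1],'rb'));im=c['color']
hsv=cv2.cvtColor(im,cv2.COLOR_RGB2HSV)
wood=cv2.medianBlur(((hsv[...,1]>75)&(hsv[...,0]<35)).astype(np.uint8)*255,5)
cx=int(sys.argv[2]);r0,r1=int(sys.argv[3]),int(sys.argv[4])
L=[];R=[]
for v in range(r0,r1,2):
    w=np.where(wood[v]>0)[0]
    l=w[w<cx-85];r=w[w>cx+85]
    if len(l):L.append(plane(c,l.max()+.5,v,45)[:2])
    if len(r):R.append(plane(c,r.min()-.5,v,45)[:2])
def fit(P):  # x=a+b*y robust
    vx,vy,x0,y0=cv2.fitLine(np.array(P,np.float32),cv2.DIST_HUBER,0,.01,.01).ravel();return vx/vy,x0,y0
fl,fr=fit(L),fit(R)
print('slopes',fl[0],fr[0])
b=(fl[0]+fr[0])/2;ym=200
xl=fl[1]+(ym-fl[2])*fl[0];xr=fr[1]+(ym-fr[2])*fr[0]
print('width',(xr-xl)/np.hypot(1,b),'centre x at y=200',(xl+xr)/2)
a=np.array([b,1])/np.hypot(1,b)
N=[]
for u in list(range(cx-85,cx-45,3))+list(range(cx+45,cx+85,3)):
    w=np.where(wood[:,u]>0)[0];w=w[(w>r1-10)]
    if len(w):N.append(plane(c,u,w.min()-.5,0)[:2])
N=np.array(N);s=N@a
print('near edge along axis',np.median(s),s.std(),len(s)); s0=np.median(s)+135
C0=np.array([(xl+xr)/2,200.]);n=np.array([a[1],-a[0]])
print('centre',a*s0+n*(C0@n),'axis angle',np.arctan(b))
E
python3 tray.py w3.pkl 262 20 170
```

```text
slopes 0.19223766 0.19108073
width 240.18906 centre x at y=200 515.59985
near edge along axis 142.69080213386468 0.2906733235862984 28
centre [512.62819699 184.49513774] axis angle 0.18936285
```

```bash
python3 -c "
from h import *
import pickle;c=pickle.load(open('w3.pkl','rb'));im=c['color']
C=np.array([512.6,184.5]);a=np.array([np.sin(.1894),np.cos(.1894)]);n=np.array([a[1],-a[0]])
def rel(u,v,z): d=plane(c,u,v,z)[:2]-C; return round(d@n,1),round(d@a,1)
for u,v in((262,97),(262,107),(262,4),(243,121),(287,123)): print(u,v,[rel(u,v,z) for z in(25,50,63,76)])
# fuse end cap
print('near rim',[rel(265,v,z) for v,z in((178,45),(184,45),(188,0))])
f=plane(c,276,186,218);print('fuse cap',f)
hsv=cv2.cvtColor(im,cv2.COLOR_RGB2HSV)
print(im[172:196,220].tolist())
o=cv2.resize(im[0:250,130:400,::-1],(756,600)[:2] if 0 else (648,600),interpolation=cv2.INTER_CUBIC);cv2.imwrite('pics/z2.png',o)
"
```

```text
262 97 [(np.float64(-1.7), np.float64(-27.6)), (np.float64(-0.7), np.float64(-29.3)), (np.float64(-0.1), np.float64(-30.2)), (np.float64(0.4), np.float64(-31.1))]
262 107 [(np.float64(-2.0), np.float64(-38.0)), (np.float64(-0.9), np.float64(-38.9)), (np.float64(-0.4), np.float64(-39.4)), (np.float64(0.2), np.float64(-39.9))]
262 4 [(np.float64(0.7), np.float64(59.6)), (np.float64(1.6), np.float64(51.5)), (np.float64(2.0), np.float64(47.3)), (np.float64(2.5), np.float64(43.0))]
243 121 [(np.float64(-23.7), np.float64(-52.5)), (np.float64(-21.1), np.float64(-52.4)), (np.float64(-19.7), np.float64(-52.3)), (np.float64(-18.3), np.float64(-52.3))]
287 123 [(np.float64(25.6), np.float64(-55.4)), (np.float64(24.7), np.float64(-55.0)), (np.float64(24.2), np.float64(-54.9)), (np.float64(23.7), np.float64(-54.7))]
near rim [(np.float64(0.1), np.float64(-113.8)), (np.float64(-0.0), np.float64(-120.6)), (np.float64(-1.9), np.float64(-135.7))]
fuse cap [509.06667902  99.72453256 218.        ]
[[159, 161, 158], [162, 162, 159], [157, 161, 158], [164, 166, 163], [159, 161, 157], [161, 163, 162], [130, 129, 127], [52, 56, 52], [59, 57, 53], [58, 58, 57], [59, 64, 56], [65, 64, 59], [64, 64, 60], [102, 102, 99], [156, 156, 157], [150, 151, 150], [144, 133, 98], [200, 181, 117], [217, 201, 133], [193, 172, 113], [185, 163, 107], [193, 168, 109], [191, 167, 111], [201, 173, 115]]
```

View pics/z2.png

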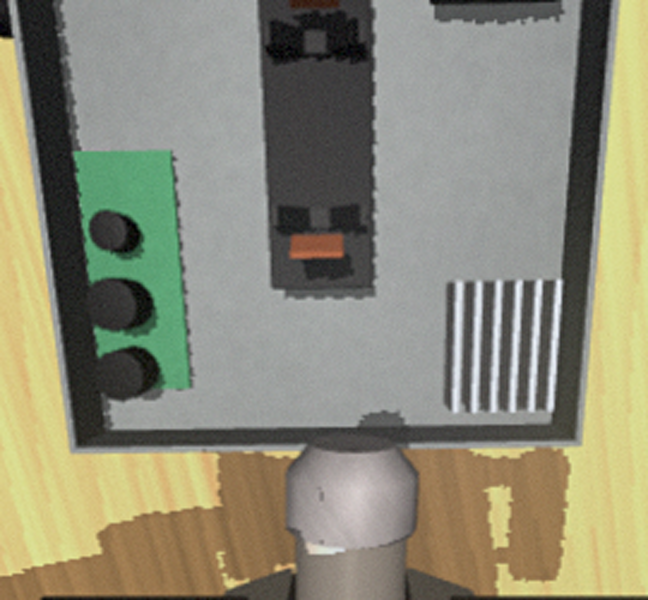

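Clear now: the camera sees the inside of the near wall, so that edge is the rim at z=45, not the foot. The block's near end (−62) and flare tops (−49) then agree with the task text. I'll redo it with z=45.

```bash
sed -i 's/w.min()-.5,0)/w.min()-.5,45)/' tray.py; python3 tray.py w3.pkl 262 20 170; python3 -c "
from h import *
import pickle;c=pickle.load(open('w3.pkl','rb'));im=c['color']
# held fuse: axis in the image, tube edges (low-sat bright vs dark)
g=cv2.cvtColor(im,cv2.COLOR_RGB2HSV)
for v in (200,210,220,235,245,255,265): 
    r=im[v,225:330].astype(int); d=np.abs(np.diff(cv2.GaussianBlur(im[v:v+1,225:330],(5,1),0).astype(int).sum(2)[0])); 
    print(v,[(int(i+225),int(d[i])) for i in np.argsort(-d)[:8]])
"
```

```text
slopes 0.19223766 0.19108073
width 240.18906 centre x at y=200 515.59985
near edge along axis 153.0918408368175 0.2547472265116216 28
centre [514.58601744 194.71025122] axis angle 0.18936285
200 [(301, 30), (304, 28), (251, 26), (252, 23), (305, 22), (253, 20), (302, 19), (250, 19)]
210 [(301, 34), (300, 32), (251, 31), (252, 28), (304, 26), (250, 24), (253, 22), (303, 21)]
220 [(253, 58), (252, 55), (254, 43), (251, 29), (248, 27), (300, 27), (299, 25), (303, 23)]
235 [(252, 77), (253, 55), (249, 53), (251, 44), (244, 42), (248, 38), (243, 37), (246, 28)]
245 [(253, 65), (252, 57), (297, 51), (226, 46), (254, 40), (298, 38), (249, 35), (227, 34)]
255 [(297, 65), (253, 61), (252, 59), (296, 52), (298, 46), (316, 44), (248, 43), (233, 42)]
265 [(253, 64), (297, 61), (296, 59), (252, 57), (246, 45), (254, 41), (245, 39), (295, 35)]
```

```bash
python3 -c "
from h import *
import pickle;c=pickle.load(open('w3.pkl','rb'))
T=np.array([500.15,56.1]);y=1.366;a=np.array([np.cos(y),np.sin(y)]);n=np.array([a[1],-a[0]])
for u,v,z in((276,188,232.6),(276,182.5,214.6),(275,250,223.6),(276.5,210,223.6)):
    d=plane(c,u,v,z)[:2]-T;print('ahead',d@a,'right',d@n)
C=np.array([514.6,194.7]);d=C-T;print('to go tool x,y',d@a,d@n)
im=c['color'];print(im[176:196,276].sum(1).tolist())
y=1.381;a=np.array([np.cos(y),np.sin(y)]);print('after turn',d@a,d@np.array([a[1],-a[0]]))
"
```

```text
ahead 46.88034651590629 right -0.17584453902568126
ahead 45.63918736431481 right -0.1370214166076852
ahead 11.088354162775964 right -0.6118213829956349
ahead 33.31466633919784 right 0.12527633245674236
to go tool x,y 138.64226010575373 -14.038739714394971
[485, 459, 207, 171, 206, 225, 222, 230, 214, 229, 206, 196, 303, 487, 484, 476, 487, 502, 504, 515]
after turn 138.83723634295183 -11.957604469597523
```

```bash
python3 -m creep '[{"hand":0,"tx":0.03,"ty":-0.003,"tz":0,"spin":-0.9},{"hand":0,"tx":0.04,"ty":-0.003,"tz":0.02,"spin":0},{"hand":0,"tx":0.04,"ty":-0.003,"tz":0.04,"spin":0},{"hand":0,"tx":0.028,"ty":-0.003,"tz":0.03,"spin":0},{"hand":0,"tx":0,"ty":0,"tz":0,"spin":0}]'; python3 -m creep '[{"hand":0,"tx":0,"ty":0,"tz":0,"spin":0},{"hand":0,"tx":0,"ty":0,"tz":0,"spin":0}]'; python3 -c "
from h import *
P=[];Y=[]
o=get_obs();T=o['tool_pos'];print(T,o['tcp_rot'],o['contact_force'],o['joint_positions'])
y=o['tcp_rot'][2];a=np.array([np.cos(y),np.sin(y)]);d=np.array([514.6,194.7])-T[:2];print('x,y to go',d@a-1,d@[a[1],-a[0]],'spin',np.degrees(y-1.381))
c=cap('wrist','w4.png')
import pickle;pickle.dump(c,open('w4.pkl','wb'))"
```

```text
time: 5.15
tool_pos: [513.7, 194.6, 128.4]
tcp_rot: [-3.137, 0.002, 1.383]
contact_force: [-0.3, -0.4, -0.8]
grip_width: 23.2
finger_force: 29.9
time: 5.4
tool_pos: [516.0, 193.5, 132.2]
tcp_rot: [3.139, -0.001, 1.381]
contact_force: [-0.6, 0.3, -1.5]
grip_width: 23.0
finger_force: 29.9
[515.95845174 193.51467259 132.21252888] [ 3.13943752e+00 -6.29785414e-04  1.38058103e+00] [-0.5758163   0.34973633 -1.45528252] [ 2.19887705e-01  4.95973350e-01  1.60413947e+00 -3.26783564e-04
  1.03925233e+00  4.10269000e-01]
x,y to go -0.09289457629576092 -1.5580603227636138 spin -0.024005116123064576
```

View pics/w4.png

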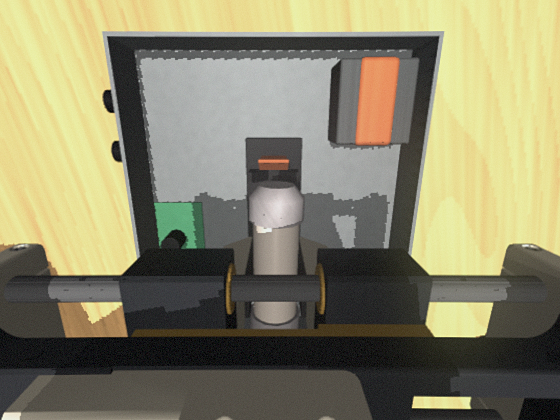

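From above, the far clip is at (273,163), the plate spans columns 246–301, and the held fuse is on the same line (column 276). I'll recheck the centre from the far rim in this image.

```bash
cat > tray2.py <<'E'
from h import *
import pickle
c=pickle.load(open('w4.pkl','rb'));im=c['color']
hsv=cv2.cvtColor(im,cv2.COLOR_RGB2HSV)
wood=cv2.medianBlur(((hsv[...,1]>75)&(hsv[...,0]<35)).astype(np.uint8)*255,5)
wood[60:170,320:425]=0
def fit(P):
    vx,vy,x0,y0=cv2.fitLine(np.array(P,np.float32),cv2.DIST_HUBER,0,.01,.01).ravel();return vx/vy,x0,y0
L=[plane(c,np.where(wood[v,:260])[0].max()+.5,v,45)[:2] for v in list(range(40,80,2))+list(range(175,220,2))]
R=[plane(c,300+np.where(wood[v,300:])[0].min()-.5,v,45)[:2] for v in range(40,220,2)]
fl,fr=fit(L),fit(R);b=(fl[0]+fr[0])/2
xl=fl[1]+(195-fl[2])*fl[0];xr=fr[1]+(195-fr[2])*fr[0]
a=np.array([b,1])/np.hypot(1,b);n=np.array([a[1],-a[0]])
F=np.array([plane(c,u,np.where(wood[:80,u])[0].max()+.5,45)[:2] for u in range(125,425,5)])
s=np.median(F@a)-135
print('slopes',fl[0],fr[0],'width',(xr-xl)*a[1],'sd',(F@a).std())
C=a*s+n*(np.array([(xl+xr)/2,195])@n);print('centre',C,np.arctan(b))
def rel(u,v,z): d=plane(c,u,v,z)[:2]-C; return np.round([d@n,d@a],1)
print('fuse cap/tube',rel(276,210,135),rel(275,250,135),'tip',rel(276,188,144),rel(276,182.5,126))
print('plate edges',rel(246,150,27),rel(301,150,27),'far end',rel(273,138,27),'clip',rel(273,160,76),rel(273,165,76))
E
python3 tray2.py
```

```text
slopes 0.19157849 0.19504406 width 239.86059025916478 sd 5.762891097932245
centre [514.65506766 194.94627452] 0.1909559
fuse cap/tube [ 1.6 31.8] [1.1 9.5] tip [ 1.5 45.4] [ 1.6 44.2]
plate edges [-23.3  51.2] [23.3 51.2] far end [-0.4 61.1] clip [-0.2 49.3] [-0.2 45.9]
```

```bash
python3 -m creep '[{"hand":0,"tx":0,"ty":-0.0014,"tz":0.02,"spin":0},{"hand":0,"tx":0,"ty":0,"tz":0.015,"spin":0},{"hand":0,"tx":0,"ty":0,"tz":0.006,"spin":0},{"hand":0,"tx":0,"ty":0,"tz":0,"spin":0},{"hand":0,"tx":0,"ty":0,"tz":0,"spin":0}]'; for i in 1; do python3 -c "
from plant import get_obs
o=get_obs();print(o['tool_pos'],o['contact_force'])"; done; python3 -m creep '[{"hand":0,"tx":0,"ty":0,"tz":0.002,"spin":0},{"hand":0,"tx":0,"ty":0,"tz":0.002,"spin":0},{"hand":0,"tx":0,"ty":0,"tz":0,"spin":0}]'
```

```text
time: 6.08
tool_pos: [514.1, 195.0, 90.4]
tcp_rot: [3.141, -0.0, 1.382]
contact_force: [-0.5, -0.1, -1.6]
grip_width: 23.7
finger_force: 29.9
[514.14076071 195.02762489  90.43127336] [-0.46278793 -0.05689134 -1.58623677]
time: 6.45
tool_pos: [513.6, 194.9, 85.8]
tcp_rot: [-3.141, 0.0, 1.382]
contact_force: [0.2, 0.7, -2.0]
grip_width: 23.1
finger_force: 29.9
```

```bash
python3 -m creep '[{"hand":0,"tx":0,"ty":0,"tz":0.002,"spin":0},{"hand":0,"tx":0,"ty":0,"tz":0.002,"spin":0},{"hand":0,"tx":0,"ty":0,"tz":0,"spin":0}]' | egrep 'pos|force'; python3 -m creep '[{"hand":0,"tx":0,"ty":0,"tz":0.002,"spin":0},{"hand":0,"tx":0,"ty":0,"tz":0.002,"spin":0},{"hand":0,"tx":0,"ty":0,"tz":0,"spin":0}]' | egrep 'pos|force';  python3 -m creep '[{"hand":0,"tx":0,"ty":0,"tz":0.002,"spin":0},{"hand":0,"tx":0,"ty":0,"tz":0.002,"spin":0},{"hand":0,"tx":0,"ty":0,"tz":0,"spin":0}]' | egrep 'pos|force'
```

```text
tool_pos: [513.9, 194.8, 82.0]
contact_force: [-0.2, -2.5, 0.1]
finger_force: 29.9
tool_pos: [514.5, 195.1, 78.8]
contact_force: [-0.4, -1.5, 6.7]
finger_force: 29.9
tool_pos: [514.8, 195.0, 74.7]
contact_force: [0.4, -2.0, 4.2]
finger_force: 30.0
```

```bash
python3 -m creep '[{"hand":0,"tx":0,"ty":0,"tz":0.0015,"spin":0},{"hand":0,"tx":0,"ty":0,"tz":0.0015,"spin":0},{"hand":0,"tx":0,"ty":0,"tz":0,"spin":0}]' | egrep 'pos|force|rot'; python3 -m creep '[{"hand":0,"tx":0,"ty":0,"tz":0.0015,"spin":0},{"hand":0,"tx":0,"ty":0,"tz":0.0015,"spin":0},{"hand":0,"tx":0,"ty":0,"tz":0,"spin":0}]' | egrep 'pos|force';  python3 -m creep '[{"hand":0,"tx":0,"ty":0,"tz":0.0015,"spin":0},{"hand":0,"tx":0,"ty":0,"tz":0.0015,"spin":0},{"hand":0,"tx":0,"ty":0,"tz":0,"spin":0}]' | egrep 'pos|force|rot'
```

```text
tool_pos: [514.8, 195.1, 71.9]
tcp_rot: [3.139, -0.001, 1.382]
contact_force: [1.3, -1.3, 5.9]
finger_force: 30.0
tool_pos: [514.7, 195.0, 68.4]
contact_force: [2.8, -2.1, 2.0]
finger_force: 30.0
tool_pos: [514.5, 194.7, 65.5]
tcp_rot: [3.14, -0.0, 1.383]
contact_force: [1.2, -4.0, 6.9]
finger_force: 30.0
```

```bash
python3 -m creep '[{"hand":0,"tx":-0.0005,"ty":0,"tz":0.0015,"spin":0},{"hand":0,"tx":0,"ty":0,"tz":0.0015,"spin":0},{"hand":0,"tx":0,"ty":0,"tz":0,"spin":0}]' | egrep 'pos|contact'; python3 -m creep '[{"hand":0,"tx":0,"ty":0,"tz":0.001,"spin":0},{"hand":0,"tx":0,"ty":0,"tz":0,"spin":0}]' | egrep 'pos|contact';  python3 -m creep '[{"hand":0,"tx":0,"ty":0,"tz":0.001,"spin":0},{"hand":0,"tx":0,"ty":0,"tz":0,"spin":0}]' | egrep 'pos|contact'
```

```text
tool_pos: [514.7, 194.4, 62.6]
contact_force: [3.1, -3.7, 6.7]
tool_pos: [514.9, 194.6, 62.0]
contact_force: [0.7, -1.2, 9.1]
tool_pos: [514.9, 195.0, 61.1]
contact_force: [2.1, -0.6, 10.0]
```

```bash
python3 -m creep '[{"hand":0,"tx":0,"ty":0,"tz":0.001,"spin":0},{"hand":0,"tx":0,"ty":0,"tz":0,"spin":0}]' | egrep 'pos|contact';  python3 -m creep '[{"hand":0,"tx":0,"ty":0,"tz":0.001,"spin":0},{"hand":0,"tx":0,"ty":0,"tz":0,"spin":0}]' | egrep 'pos|contact'
```

```text
tool_pos: [515.0, 195.2, 60.3]
contact_force: [2.1, 1.4, 10.7]
tool_pos: [515.1, 195.4, 59.4]
contact_force: [2.0, 0.8, 12.4]
```

```bash
python3 -c "
from h import *
c=cap('scene');cv2.imwrite('pics/z3.png',cv2.resize(c['color'][120:230,300:440,::-1],(760,597),interpolation=cv2.INTER_CUBIC))
o=get_obs();print(o['tool_pos'],o['tcp_rot'],o['contact_force'],o['moment'])"
```

```text
[515.08880543 195.43934924  59.41419848] [ 3.13782598e+00 -2.36872092e-03  1.38261039e+00] [ 1.67921345  1.75654627 11.81002446] [-0.01592167 -0.18371597  0.03313842]
```

View pics/z3.png

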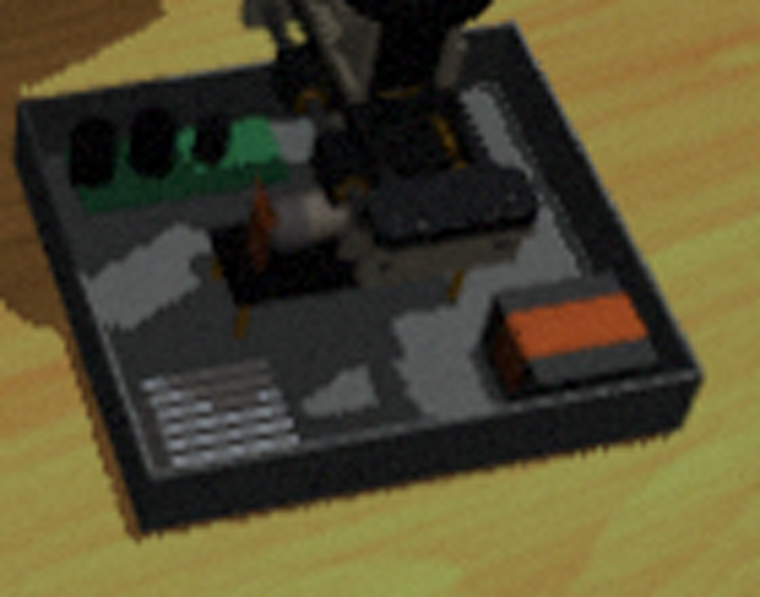

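The near clip at (260,225) is spread, with the cap behind it. The wrist camera moves with the hand, so comparing the cap's pixels with w4 shows whether the fuse slipped or tilted in the grip.

```bash
python3 -c "
from h import *
import pickle
a=pickle.load(open('w4.pkl','rb'))['color'];c=cap('wrist','w5.png');b=c['color']
pickle.dump(c,open('w5.pkl','wb'))
for n,(r0,r1,c0,c1) in dict(cap=(190,225,250,304),step=(222,236,250,302),far=(312,326,245,305)).items():
    t=a[r0:r1,c0:c1]; s=b[r0-15:r1+15,c0-10:c1+10]
    m=cv2.matchTemplate(s,t,cv2.TM_CCOEFF_NORMED);_,mx,_,l=cv2.minMaxLoc(m);print(n,mx,'du',l[0]-10,'dv',l[1]-15)
print(a[176:196,276].sum(1).tolist());print(b[170:196,276].sum(1).tolist())
"
```

```text
cap 0.93013596534729 du -1 dv 6
step 0.8292763233184814 du -1 dv 6
far 0.9664895534515381 du 0 dv -1
[155, 162, 162, 154, 171, 216, 261, 243, 249, 238, 231, 245, 340, 532, 530, 526, 545, 547, 560, 574]
[230, 224, 225, 192, 282, 489, 470, 474, 455, 388, 318, 317, 325, 336, 323, 306, 337, 323, 319, 315, 327, 318, 302, 305, 305, 282]
```

View pics/w5.png

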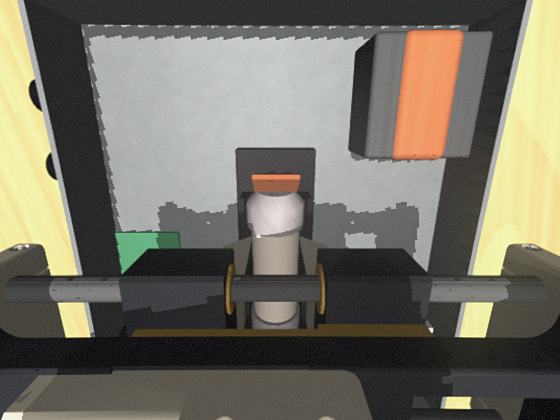

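```bash
python3 -c "
from h import *
import pickle
for f in('w4','w5'):
    im=cv2.GaussianBlur(pickle.load(open(f+'.pkl','rb'))['color'],(3,3),0).astype(int).sum(2)
    for v in (205,212,218,242,248,256,264,310):
        r=im[v,225:330];d=np.abs(r[2:]-r[:-2]);L=225+1+d[:50].argmax();R=225+1+50+d[50:].argmax();print(f,v,L,R,R-L,end=' | ')
    print();print([int(x) for x in im[300:332,275]])
    print([int(x) for x in im[215:250,275]])
ims=[cv2.resize(pickle.load(open(f+'.pkl','rb'))['color'][140:340,210:340,::-1],(390,600),interpolation=cv2.INTER_CUBIC) for f in('w4','w5')]
cv2.imwrite('pics/cmp.png',np.hstack(ims))
c=pickle.load(open('w5.pkl','rb'));print(-c['R'].T@c['t'])
"
```

```text
w4 205 249 302 53 | w4 212 249 301 52 | w4 218 249 301 52 | w4 242 253 298 45 | w4 248 253 298 45 | w4 256 253 297 44 | w4 264 253 297 44 | w4 310 226 324 98 | 
[208, 297, 428, 481, 476, 473, 473, 472, 469, 472, 474, 471, 469, 473, 476, 473, 471, 471, 472, 472, 472, 476, 450, 355, 244, 231, 303, 342, 298, 218, 170, 158]
[645, 641, 641, 635, 625, 616, 606, 598, 595, 592, 592, 588, 536, 473, 482, 506, 505, 503, 505, 505, 505, 503, 503, 505, 504, 504, 505, 503, 500, 501, 501, 499, 498, 498, 499]
w5 205 246 303 57 | w5 212 247 303 56 | w5 218 247 303 56 | w5 242 252 298 46 | w5 248 252 298 46 | w5 256 253 298 45 | w5 264 253 297 44 | w5 310 226 324 98 | 
[222, 313, 449, 506, 500, 498, 500, 498, 496, 497, 497, 496, 496, 499, 498, 498, 497, 497, 498, 498, 504, 494, 417, 293, 249, 308, 360, 360, 310, 235, 184, 172]
[677, 674, 674, 673, 674, 673, 672, 672, 669, 666, 660, 655, 651, 646, 639, 636, 633, 616, 534, 415, 362, 388, 445, 496, 508, 505, 505, 504, 503, 503, 502, 503, 504, 504, 503]
[528.49025421 271.18678987 203.23345645]
```

The far (+y) cap has risen about 10 mm in the grip (its width grew from 52 to 56 px), while the near one stayed. So the fuse tilted, with the −y end in and the +y end still on its flare. I'll loosen the grip, re-grip nearer the +y end and press there. First I'll loosen and measure.

```bash
python3 -m creep '[{"hand":0.4,"tx":0,"ty":0,"tz":0,"spin":0},{"hand":0.4,"tx":0,"ty":0,"tz":0,"spin":0},{"hand":0.4,"tx":0,"ty":0,"tz":0,"spin":0}]'; cat > fz.py <<'E'
from h import *
import pickle
c=cap('wrist');b=c['color'];pickle.dump(c,open('w6.pkl','wb'))
im=cv2.GaussianBlur(b,(3,3),0).astype(int).sum(2)
for v in range(170,272,6):
    r=im[v,225:330];d=np.abs(r[2:]-r[:-2]);L=226+d[:50].argmax();R=226+50+d[50:].argmax();print(v,L,R,R-L,end=' | ')
print();print([int(x) for x in im[150:272:2,275]]);print([int(x) for x in im[300:340,275]])
o=get_obs();print(o['tool_pos'],o['contact_force'],o['moment'])
E
python3 fz.py
```

```text
time: 10.55
tool_pos: [513.0, 194.5, 57.3]
tcp_rot: [-3.14, 0.001, 1.382]
contact_force: [0.4, 0.0, 0.2]
grip_width: 36.4
finger_force: 0.0
170 238 319 81 | 176 239 318 79 | 182 239 318 79 | 188 239 318 79 | 194 239 318 79 | 200 240 317 77 | 206 250 317 67 | 212 250 307 57 | 218 250 307 57 | 224 251 306 55 | 230 251 316 65 | 236 255 303 48 | 242 255 302 47 | 248 256 302 46 | 254 256 302 46 | 260 256 301 45 | 266 256 301 45 | 
[238, 238, 237, 236, 234, 236, 234, 231, 231, 224, 228, 221, 218, 220, 199, 218, 416, 482, 441, 279, 297, 294, 298, 304, 305, 462, 592, 594, 608, 624, 632, 643, 647, 659, 666, 668, 664, 659, 663, 657, 648, 565, 369, 380, 377, 396, 493, 500, 497, 495, 499, 502, 497, 499, 496, 497, 496, 494, 499, 496, 496]
[220, 311, 449, 504, 498, 495, 492, 491, 492, 493, 495, 495, 495, 497, 497, 496, 498, 500, 499, 498, 498, 499, 499, 499, 502, 507, 486, 399, 274, 193, 172, 176, 175, 174, 176, 162, 117, 81, 67, 67]
[513.10757665 194.43958747  57.36593368] [ 1.21495604  0.06565522 -0.06926464] [-0.02660862  0.01246601  0.04948162]
```

```bash
python3 -m creep '[{"hand":0.4,"tx":0.006,"ty":0.001,"tz":-0.009,"spin":0},{"hand":0.4,"tx":0.007,"ty":0,"tz":0,"spin":0},{"hand":0.4,"tx":0,"ty":0,"tz":0,"spin":0},{"hand":0,"tx":0,"ty":0,"tz":0,"spin":0},{"hand":0,"tx":0,"ty":0,"tz":0,"spin":0}]'; python3 -m creep '[{"hand":0,"tx":0,"ty":0,"tz":0,"spin":0},{"hand":0,"tx":0,"ty":0,"tz":0,"spin":0}]'; python3 fz.py
```

```text
time: 11.22
tool_pos: [517.0, 207.0, 66.7]
tcp_rot: [-3.141, 0.0, 1.382]
contact_force: [0.0, 0.6, -0.7]
grip_width: 22.9
finger_force: 30.0
time: 11.48
tool_pos: [516.9, 207.0, 66.8]
tcp_rot: [-3.141, 0.0, 1.382]
contact_force: [0.3, 0.7, -1.5]
grip_width: 23.3
finger_force: 30.0
170 238 314 76 | 176 238 314 76 | 182 238 313 75 | 188 239 313 74 | 194 239 313 74 | 200 239 313 74 | 206 254 298 44 | 212 239 312 73 | 218 239 312 73 | 224 256 312 56 | 230 271 311 40 | 236 240 311 71 | 242 251 299 48 | 248 251 299 48 | 254 254 296 42 | 260 254 296 42 | 266 254 296 42 | 
[584, 575, 574, 573, 577, 583, 584, 505, 188, 191, 220, 219, 219, 212, 214, 209, 208, 210, 213, 210, 205, 205, 205, 206, 197, 201, 290, 331, 409, 474, 363, 268, 285, 281, 279, 367, 581, 601, 432, 359, 367, 375, 381, 390, 391, 390, 389, 387, 381, 380, 377, 369, 358, 359, 456, 498, 493, 495, 497, 497, 492]
[217, 307, 443, 501, 500, 499, 495, 490, 490, 494, 497, 495, 492, 492, 495, 494, 493, 494, 494, 495, 493, 493, 494, 494, 495, 498, 504, 492, 413, 277, 182, 163, 170, 175, 177, 164, 121, 82, 70, 65]
[516.96224328 207.00741392  66.7764631 ] [-0.16024759  1.14708741 -1.07818759] [ 0.04935011 -0.04106745  0.07882018]
```

```bash
python3 -m creep '[{"hand":0,"tx":0,"ty":0,"tz":0.002,"spin":0},{"hand":0,"tx":0,"ty":0,"tz":0,"spin":0}]' | egrep 'pos|contact'; python3 -m creep '[{"hand":0,"tx":0,"ty":0,"tz":0.002,"spin":0},{"hand":0,"tx":0,"ty":0,"tz":0,"spin":0}]' | egrep 'pos|contact';  python3 -m creep '[{"hand":0,"tx":0,"ty":0,"tz":0.001,"spin":0},{"hand":0,"tx":0,"ty":0,"tz":0,"spin":0}]' | egrep 'pos|contact';python3 -c "
from plant import get_obs
print(get_obs()['moment'])"
```

```text
tool_pos: [517.3, 207.2, 65.2]
contact_force: [0.5, 1.0, 2.6]
tool_pos: [517.6, 207.5, 63.5]
contact_force: [-0.4, 3.8, 4.1]
tool_pos: [517.6, 207.6, 62.4]
contact_force: [0.6, 3.4, 3.9]
[ 0.48854168 -0.06840988  0.01259617]
```

```bash
python3 -m creep '[{"hand":0,"tx":0,"ty":0,"tz":0.002,"spin":0},{"hand":0,"tx":0,"ty":0,"tz":0,"spin":0}]' | egrep 'pos|contact'; python3 -m creep '[{"hand":0,"tx":0,"ty":0,"tz":0.001,"spin":0},{"hand":0,"tx":0,"ty":0,"tz":0,"spin":0}]' | egrep 'pos|contact';  python3 -m creep '[{"hand":0,"tx":0,"ty":0,"tz":0.001,"spin":0},{"hand":0,"tx":0,"ty":0,"tz":0,"spin":0}]' | egrep 'pos|contact'; python3 fz.py
```

```text
tool_pos: [517.6, 207.5, 60.4]
contact_force: [0.5, 5.6, 7.1]
tool_pos: [517.6, 207.5, 60.2]
contact_force: [-1.4, 3.7, 13.8]
tool_pos: [517.7, 207.6, 60.1]
contact_force: [-4.4, 4.0, 19.5]
170 236 313 77 | 176 236 314 78 | 182 236 314 78 | 188 236 313 77 | 194 236 313 77 | 200 236 313 77 | 206 229 313 84 | 212 253 313 60 | 218 251 298 47 | 224 255 282 27 | 230 256 312 56 | 236 238 312 74 | 242 252 299 47 | 248 253 297 44 | 254 254 296 42 | 260 254 296 42 | 266 254 296 42 | 
[586, 585, 579, 572, 573, 576, 582, 583, 581, 295, 160, 214, 215, 219, 215, 212, 209, 207, 212, 208, 206, 204, 210, 214, 210, 212, 208, 207, 207, 233, 308, 283, 453, 481, 373, 272, 294, 484, 667, 620, 395, 390, 389, 389, 387, 388, 383, 382, 375, 370, 362, 394, 517, 531, 527, 526, 522, 524, 526, 523, 523]
[220, 320, 464, 521, 516, 517, 519, 516, 512, 509, 509, 509, 511, 510, 508, 509, 510, 511, 510, 510, 509, 507, 508, 510, 510, 509, 512, 500, 420, 280, 187, 166, 168, 173, 178, 161, 118, 80, 72, 77]
[517.68196288 207.540467    60.07005302] [-4.5414087   2.87722715 19.95407305] [ 0.37773619  0.73159246 -0.00297516]
```

```bash
python3 -m creep '[{"hand":0.4,"tx":0,"ty":0,"tz":0,"spin":0},{"hand":0.4,"tx":0,"ty":0,"tz":0,"spin":0},{"hand":0.4,"tx":0,"ty":0,"tz":-0.03,"spin":0},{"hand":0.4,"tx":-0.04,"ty":0,"tz":-0.04,"spin":0},{"hand":0.4,"tx":-0.06,"ty":0,"tz":-0.03,"spin":0}]' | egrep 'pos|cont'; python3 -m creep '[{"hand":0.4,"tx":-0.02,"ty":0,"tz":0,"spin":0},{"hand":0.4,"tx":0,"ty":0,"tz":0,"spin":0},{"hand":0.4,"tx":0,"ty":0,"tz":0,"spin":0}]' | egrep 'pos|cont'
cat > m.py <<'E'
from h import *
import pickle
c=cap('wrist');pickle.dump(c,open('w7.pkl','wb'));im=c['color']
C=np.array([514.63,194.85]);a=np.array([np.sin(.1902),np.cos(.1902)]);n=np.array([a[1],-a[0]])
K=np.array(c['K']);d=np.array([c['k1'],0,0,0,0.]);rv=cv2.Rodrigues(np.array(c['R']))[0];t=np.array(c['t'])
def pj(P): return cv2.projectPoints(np.array(P,float).reshape(-1,3),rv,t,K,d)[0].reshape(-1,2)
# rectified top view on plane z=60, 4 px/mm, x=lateral -30..30, y=axial +70..-70
Z=60;g=[(l,s) for s in np.arange(70,-70,-.25) for l in np.arange(-30,30,.25)]
P=np.c_[np.array(g)@np.array([n,a])+C,np.full(len(g),Z)]
q=pj(P).astype(np.float32).reshape(560,240,2)
r=cv2.remap(im,q[...,0],q[...,1],cv2.INTER_LINEAR);np.save('rect.npy',r)
print('centre px',pj([[*C,60]]),'cam',-c['R'].T@c['t'])
hsv=cv2.cvtColor(r,cv2.COLOR_RGB2HSV)
o=(hsv[...,1]>110)&(r[...,0]>90)
for k,s,*_ in zip(*[range(9)]*2):pass
nn,l,st,ce=cv2.connectedComponentsWithStats(o.astype(np.uint8))
for i in range(1,nn):
    if st[i,4]>60: x,y,w,h,_=st[i];print('orange lat',x/4-30,(x+w)/4-30,'ax',70-y/4,70-(y+h)/4)
gr=cv2.GaussianBlur(r,(5,5),0).astype(int).sum(2)
print('axial profile'); print([(70-k//4,int(gr[k,112:136].mean())) for k in range(0,560,8)])
for ax in(40,34,30,24,15,5,-5,-15,-24,-30,-34,-40):
    row=gr[(70-ax)*4-4:(70-ax)*4+5].mean(0);e=np.abs(row[4:]-row[:-4]);L=2+e[:120].argmax();R=122+e[116:].argmax()-0
    print(ax,'edges',L/4-30,(R-4)/4-30+.0,int(e[:120].max()),int(e[116:].max()))
E
python3 m.py
```

```text
tool_pos: [499.0, 112.2, 156.6]
contact_force: [0.3, -0.3, 0.2]
tool_pos: [495.1, 93.6, 155.2]
contact_force: [0.1, 0.6, -0.4]
centre px [[276.07007517  83.72755932]] cam [509.34138036 169.56469418 298.81358008]
orange lat -10.75 11.0 ax 54.5 45.5
orange lat -11.0 11.5 ax -43.0 -53.5
axial profile
[(70, 0), (68, 0), (66, 0), (64, 0), (62, 0), (60, 0), (58, 0), (56, 0), (54, 252), (52, 242), (50, 252), (48, 250), (46, 280), (44, 504), (42, 603), (40, 609), (38, 612), (36, 612), (34, 608), (32, 605), (30, 576), (28, 633), (26, 715), (24, 713), (22, 715), (20, 714), (18, 713), (16, 713), (14, 714), (12, 712), (10, 713), (8, 713), (6, 712), (4, 712), (2, 711), (0, 711), (-2, 711), (-4, 712), (-6, 712), (-8, 712), (-10, 712), (-12, 710), (-14, 711), (-16, 710), (-18, 711), (-20, 710), (-22, 712), (-24, 711), (-26, 711), (-28, 671), (-30, 672), (-32, 659), (-34, 646), (-36, 630), (-38, 609), (-40, 587), (-42, 511), (-44, 334), (-46, 340), (-48, 336), (-50, 339), (-52, 413), (-54, 190), (-56, 223), (-58, 266), (-60, 549), (-62, 545), (-64, 544), (-66, 541), (-68, 539)]
40 edges -21.0 21.0 229 255
34 edges -21.0 21.0 209 227
30 edges -21.25 20.75 212 218
24 edges -12.0 20.75 234 253
15 edges -20.75 21.0 248 236
5 edges -21.0 20.75 201 190
-5 edges -21.0 20.75 208 229
-15 edges -20.75 21.0 240 198
-24 edges -21.0 20.75 220 177
-30 edges -21.0 20.75 196 201
-34 edges -20.75 20.75 187 209
-40 edges -20.75 20.75 197 199
```

Both clips look closed: the −y lip shows at −43 mm (closed predicts −42.8, spread −46) and the +y lip at 45.5 (closed predicts 45.3). Next, a finer check of the fuse's own position and tilt.

```bash
python3 -c "
from h import *
r=np.load('rect.npy');g=cv2.GaussianBlur(r,(3,3),0).astype(int).sum(2)
for z in(58,):
    pass
for ax in(38,34,20,10,0,-10,-20,-32,-36):
    row=g[(70-ax)*4-4:(70-ax)*4+5].mean(0);e=np.abs(row[3:]-row[:-3]);L=1.5+30+e[30:90].argmax();R=1.5+150+e[150:207].argmax()-0
    # use 40..90 / 150..200
    print(ax,L/4-30,R/4-30,'mid',(L+R)/8-30,'w',(R-L)/4)
p=g[:,112:136].mean(1);print([(70-k/4,int(p[k])) for k in range(156,176,2)]);print([(70-k/4,int(p[k])) for k in range(380,396,2)])
"
```

```text
38 -21.125 21.125 mid 0.0 w 42.25
34 -20.875 20.875 mid 0.0 w 41.75
20 -20.625 20.875 mid 0.125 w 41.5
10 -20.875 20.875 mid 0.0 w 41.75
0 -21.125 20.875 mid -0.125 w 42.0
-10 -20.625 20.875 mid 0.125 w 41.5
-20 -20.875 20.875 mid 0.0 w 41.75
-32 -21.125 20.625 mid -0.25 w 41.75
-36 -20.875 20.625 mid -0.125 w 41.5
[(31.0, 607), (30.5, 610), (30.0, 580), (29.5, 503), (29.0, 457), (28.5, 526), (28.0, 635), (27.5, 704), (27.0, 718), (26.5, 717)]
[(-25.0, 710), (-25.5, 710), (-26.0, 711), (-26.5, 711), (-27.0, 702), (-27.5, 686), (-28.0, 669), (-28.5, 674)]
```

```bash
python3 -c "
from h import *
r=np.load('rect.npy');g=cv2.GaussianBlur(r,(3,3),0).astype(int).sum(2)
for ax in(38,35,32,20,10,0,-10,-20,-32,-36):
    row=g[(70-ax)*4-4:(70-ax)*4+5].mean(0);e=np.abs(row[3:]-row[:-3]);L=1.5+52+e[52:88].argmax();R=1.5+150+e[150:186].argmax()
    print(ax,L/4-30,R/4-30,'mid',round((L+R)/8-30,2),'w',(R-L)/4)
from plant import get_obs
o=get_obs();print(o['time'],o['contact_force'])
"
```

```text
38 -12.875 13.125 mid 0.12 w 26.0
35 -13.875 13.375 mid -0.25 w 27.25
32 -13.875 13.375 mid -0.25 w 27.25
20 -11.875 12.125 mid 0.12 w 24.0
10 -11.625 11.375 mid -0.12 w 23.0
0 -11.625 11.625 mid 0.0 w 23.25
-10 -11.625 11.625 mid 0.0 w 23.25
-20 -11.375 11.625 mid 0.12 w 23.0
-32 -13.625 13.125 mid -0.25 w 26.75
-36 -13.375 13.375 mid 0.0 w 26.75
14.125 [ 1.12344312  0.40362678 -0.14867199]
```

The fuse is centred to within 0.5 mm, level (equal widths at both ends), with both clips closed and the hand clear. Handing in.

```bash
python3 -c "
from plant import close_job
print(close_job())"
```

```text
the job is handed in; nothing more can be done
None
```

The larger fuse is in the fuse block and released, and the job is handed in, but no verdict came back: my last wrist-camera measurements put it level and within about 0.5 mm of centre with both clips closed, and the peak wrist force I read was about 20 N; it tilted on the first press, so I re-gripped it nearer the +y end to push it home.

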